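Set the tilt-bin tensioner to the green mark

TASK

The tilting thimble bin is held by a sprung arm. Take the walnut-headed peg out of its block, push the arm round with the peg's brass shank until the red pointer stands over the green mark, and feel for the rack slot there and seat the peg upright and fully home in it, so that the arm stays on green when you let go. Press only lightly on the stand, do not drive the arm to the end of its travel, and leave the three loose thimbles where they stand.

Things in the scene. Friction and masses are not known exactly. Their poses are not given: they have to be found in the camera images.
- stand: Fixed bin stand: dark wooden board 290 x 220 x 8 mm, green tilting bin of thimbles on its far part (lip 80 to 100 mm high; it tilts with the arm). Origin on the counter under the board, which spans x -110..180, y -110..110 mm; x points from the scale towards the bin, z up. Mm in other entries are in this frame. White scale block: x -99..-51, y -100..100, top z 40.
- pivot (a point): Vertical pivot of the sprung steel arm, at x 45, y 0, z 52 of the stand. The arm is a bar 12 mm wide, at z 46 to 58, 105 mm long from the pivot, then a thin red pointer out to 125 mm. The peg pushes it from its +y side (the spring drives it back to +y); the centre of a 10 mm shank touching it is 11 mm from its centre line.
- slots (a point): Nominal place of the middle slot's mouth (x -29, y 11, z 40) in the brass rack, a block x -48..-10, about y -39..61, top z 40. Three slots, nominally at x -29 and y 33.6, 11.0, -10.6; each 11.6 mm wide in y, 19.6 long in x, 28 deep (floor z 12).
- rack_mid (a point): Centre of the rack's nominal place on the board (x -29, y 11, z 8). The rack is a slack fit: it and its slots lie up to 7 mm from nominal, either way in y, so the slot must be felt for; light loads do not move it. A peg in the slot at y 33.6, 11.0 or -10.6 keeps the pointer within 13 mm of the first, second or third mark, counted from +y.
- peg: Loose peg, 88 mm tall, about 80 g: round brass shank 10 mm in diameter and 60 mm long (foot chamfered 0.5 mm), topped by a square walnut head 18 x 18 mm, 28 mm high. Origin at the centre of its foot, z up along the peg, x and y along the head's sides; head centre 74 mm above the origin. It starts upright in the block, foot 15 mm above the counter.
- block: Fixed walnut display block 70 x 70 x 40 mm with a hole of 16 mm, 25 mm deep, in its middle. Origin at the centre of its underside.
- green_mark: Green disc, 28 mm across and 1.6 mm thick, lying on the white scale under the pointer's path at one of three places (two grey discs lie at the others), 125 mm from the arm's pivot. The three places answer to joint values of the arm of about 0.205, 0.495 and 0.785. Origin at the centre of its underside.
- pointer (a point): Tip of the arm's red pointer, 125 mm from the pivot, 52 mm above the counter.
- tensioner (a joint): Angle of the sprung arm, rad: 0 at rest, where the arm points to the stand's -x and 0.54 rad towards +y; grows as it is pushed towards -y (straight to -x at 0.54); end stop at 1.15. The spring pushes back with 0.18 N m at rest and 0.3 N m more per rad, about 2.5 to 6 N at the rack.
- brass_thimble: Loose brass thimble, 20 mm across, 24 mm high, standing on the counter; origin at the centre of its foot.
- china_thimble: Loose cream china thimble with gold rim, 20 mm across, 24 mm high, likewise.
- silver_thimble: Loose silver thimble, 20 mm across, 24 mm high, likewise.
Not all that is in view belongs to the job. There is more than one size of the peg; the job needs the larger. Of the things shaped like the block, the walnut one is meant.

How it is judged:
On the way, in this order (a step that is already met when the one before it is completed fails the run):
1. the peg is out of the block (z of peg in the frame of block above 0.045 m), for 0.05 s.
2. the arm is pushed until its pointer stands over the green mark (horizontal distance between pointer and green_mark below 0.014 m), for 0.1 s.
At the end, for the whole second after the job is handed in: The released peg stands upright (within 0.2 rad) in the rack, its foot within 4 mm of the slot's floor, and holds the arm at rest with the pointer tip over the green disc (within 14 mm of its centre) (horizontal distance between pointer and green_mark below 0.014 m and z of peg in the frame of stand below 0.016 m and horizontal distance between peg and stand below 0.06 m and angle between peg's own z axis and vertical below 0.2 rad and linear speed of peg below 0.02 m/s and velocity of joint tensioner between -0.05 and 0.05 rad/s); the robot touches nothing.
It fails at once if the peg is pressed on the stand, its rack or its arm with more than 35 N (contact force between peg and stand above 35 N).
It fails at once if the gripper is pressed on the stand with more than 35 N (contact force between any of the fingers, the arm and stand above 35 N).
It fails at once if the arm is driven to the end of its travel (value of joint tensioner above 1.08 rad).
It fails at once if a loose thimble is moved by more than 15 mm or knocked over (distance of any of brass_thimble, china_thimble, silver_thimble from where it was at the start of the episode above 0.015 m or angle between any of brass_thimble, china_thimble, silver_thimble's own z axis and vertical above 0.6 rad).
It also fails if it takes over 67 s, if anything falls off the work surface, if the arm or the gripper's body presses on something with over 40 N, if the wrist force passes 120 N, or if a joint passes its speed limit or range.

ROBOT

A 7-joint arm with a two-finger parallel gripper is mounted at the origin on the work surface. World frame = base frame: x ahead of the robot, y to its left, z up, the work surface at z = 0. Lengths are in m, angles in rad, forces in N, time in s.
With the tool pointing down it reaches from about 0.425 to 0.925 m from the base axis. Payload 6.8 kg.
Tool frame: the origin (TCP) lies midway between the tips of the shut fingers; the grasp point (between the pads) lies 19 mm behind it; z points along the fingers, y is the direction in which the jaws open and shut (so a half turn about z gives the same grasp; the last joint's range is limited). The gripper opens to 85 mm and grips with 20 to 120 N. Pads are 22 mm wide; open, the fingers measure 114 mm over their backs; the gripper's body (76 mm by 85 mm) begins 54 mm behind the grasp point. The pads swing forward as they close: fully open they stand 13 mm farther back than shut.
Start: joints at [1.035, 0.477, 0.022, 1.555, -0.011, 1.109, -0.083], TCP at [0.28, -0.614, 0.231] pointing down, gripper open.
Joint ranges: [-2.96, 2.96], [-0.34, 2.1], [-1.41, 1.46], [0.24, 2.44], [-1.37, 4.51], [0.17, 1.92], [-2.96, 2.96]. Speed limits (rad/s): [2.39, 2.39, 3.14, 3.14, 3.14, 3.14, 3.14].

INTERFACE

Orientations are given as a rotation vector (axis times angle).
In Python, from bench import r gives the robot as it stands. The module is installed in compiled form; this text tells all that it offers.
- The arm moves only by the tool play_rows, never from a script. Its argument "plan" is a list of rows, each a list of 7 numbers: the shift along the world's x, y, z in mm, then the turn, a rotation vector about the world's x, y, z in rad, then the finger opening in mm, from 0 to 85.4. A call has 1 to 12 rows; each row is the pose to reach, as a shift and turn from the pose commanded when the call began; what a row does not reach only later rows make up. A row lasts 1/10 s, in which the tool goes at most 50 mm and 8.59 degrees, less where a joint would pass 70% of its speed; a pose out of reach is approached as far as the arm can. A call with a gripper value outside its range is refused whole. The fingers move at their own pace and stop on an object; "grip_force" is the grip in N (left out, the last holds). Time passes only in rows, so rows that repeat a pose let the fingers close. It gives the time, the measured TCP pose, the force and the opening at its end, in the units of the state.
- r.get_obs(): the state, without advancing time (a new reading comes with each control period).
- r.grab_frame(name): name is "side" or "top"; returns a dict with "color" (384x512x3 uint8, blue, green, red), "z_map" (384x512 float32, m along the optical axis (not along the pixel's ray), 0 where there is no reading), "camera_matrix" (3x3 intrinsics, pixels), "R" (3x3) and "t" (3): a world point X has camera coordinates R X + t. Camera axes: x right, y down, z forward; pixel columns grow to the right and rows downward; lengths in m; the calibration is good to about 2 mm. A picture is of the moment at which its call begins.
- r.hand_in(): hands the job in, once; it reports no verdict.
The state is a dict: "clock": time; "joints": joint angles; "qvel": joint speeds; "tau": joint torques, N m; "tcp_pos": TCP position; "orientation": TCP orientation; "contact_force": force on the tool from outside, world axes, zero at the start; "moment": the same for the moment, N m; "grip_width": finger opening in m.
Only numpy, scipy, OpenCV 4.12 (cv2) and the standard library are available. Lean on these libraries where they do the work, as an engineer would, in place of code of your own. Each camera call takes 0.05 s, during which the arm holds its last target.

## Working session

There is one attempt and no reset: what is moved stays moved. The work goes in short steps, Python scripts to look and compute and a tool call to move; the robot and the scene stay as the last step left them, time stands still between calls to the robot, and variables do not carry over. Pictures are saved under pics/ and viewed, and the job is handed in when it is done.

Besides the shell and the picture viewer there is one more tool, called after "Emit:" by a JSON object that holds its "api" and its "payload". play_rows: Moves the arm, as the interface text tells. Its arguments: {"type":"object","properties":{"plan":{"type":"array"},"grip_force":{"type":"number"}},"required":["plan"]}

```bash
mkdir -p pics; cat > h.py <<'E'
import numpy as np, cv2, pickle
from bench import r
def grab(name,tag):
    f=r.grab_frame(name); pickle.dump(f,open(f'pics/{tag}.pkl','wb')); cv2.imwrite(f'pics/{tag}.png',f['color']); return f
def load(tag): return pickle.load(open(f'pics/{tag}.pkl','rb'))
def pt(f,u,v,d=None):
    K=f['camera_matrix']; d=f['z_map'][int(v),int(u)] if d is None else d
    c=np.linalg.inv(K)@[u,v,1]*d
    return f['R'].T@(c-f['t'])
def plane(f,u,v,z):
    K=f['camera_matrix']; ray=f['R'].T@(np.linalg.inv(K)@[u,v,1]); o=-f['R'].T@f['t']
    return o+ray*(z-o[2])/ray[2]
def proj(f,X):
    c=f['camera_matrix']@(f['R']@np.array(X)+f['t']); return c[:2]/c[2]
E
python3 - <<'E'
from h import *
o=r.get_obs(); print(o)
for n in('side','top'):
    f=grab(n,n+'0'); print(n,-f['R'].T@f['t'],f['R'][2])
    cv2.imwrite(f'pics/{n}0b.png',cv2.resize(f['color'],(800,600),interpolation=cv2.INTER_CUBIC))
E
```

```text
{'clock': 0.0, 'joints': array([ 1.03490503,  0.47777831,  0.02238656,  1.55646768, -0.01149502,
        1.1092583 , -0.08309959]), 'qvel': array([ 5.40136058e-04,  9.79759579e-06, -1.16531200e-03, -1.28690680e-03,
        4.81336464e-04, -3.97275630e-04,  1.04534681e-03]), 'tau': array([ 4.05585752e-04, -5.96442211e+01,  1.60792116e+00, -2.81187648e+01,
        1.24333519e-02,  9.39110178e-03,  8.56535962e-06]), 'tcp_pos': array([ 0.27974803, -0.61365806,  0.23033437]), 'orientation': array([-3.06834275e+00, -6.66472557e-01,  8.33709390e-04]), 'contact_force': array([-0.13341219, -0.60329661,  0.03396162]), 'moment': array([-0.05669254, -0.01050532, -0.0343463 ]), 'grip_width': 0.08560399516774575}
side [0.32331356 0.68854363 0.66256471] [ 0.2464069  -0.71556672 -0.65364204]
top [0.48239007 0.06636372 0.90941653] [ 0.05945301 -0.02566793 -0.99790105]
```

View pics/side0b.png

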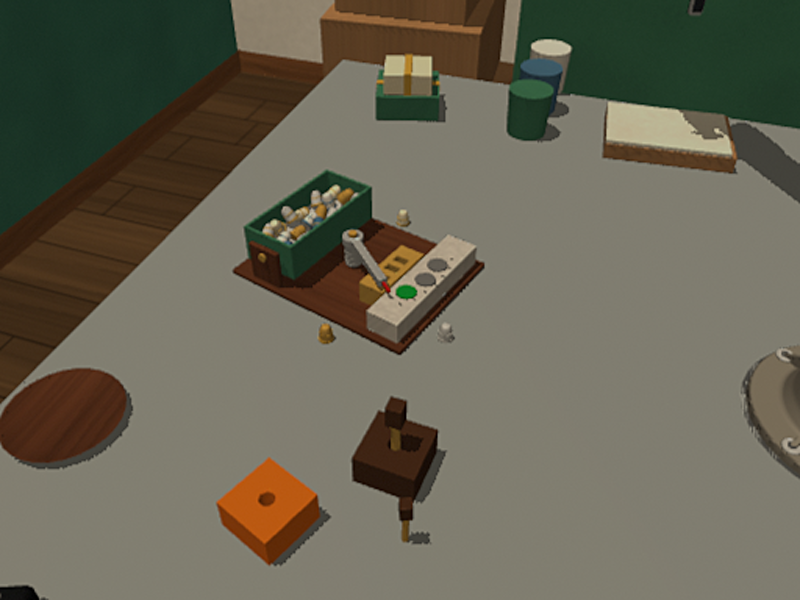

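View pics/top0b.png

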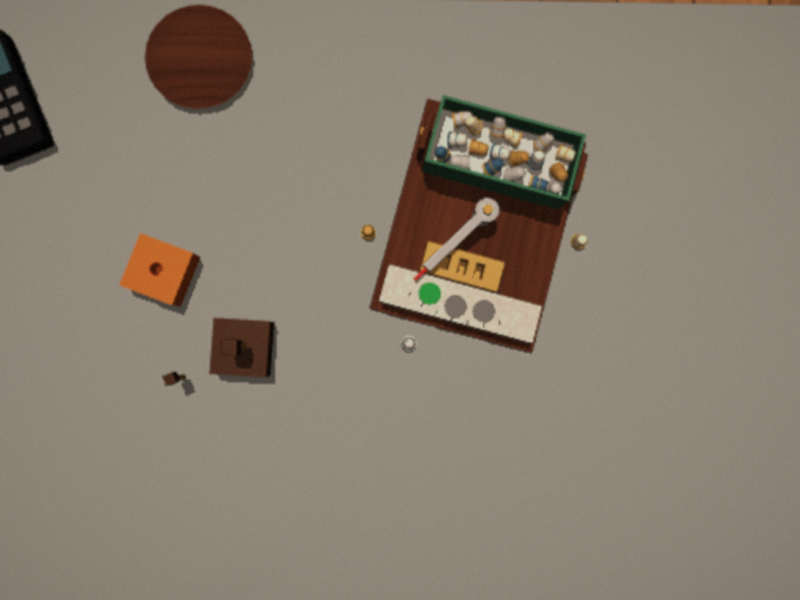

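```bash
python3 - <<'E'
from h import *
t=load('top0'); s=load('side0')
a=cv2.resize(t['color'][190:260,90:190],(800,560),interpolation=cv2.INTER_CUBIC); cv2.imwrite('pics/c1.png',a)
a=cv2.resize(t['color'][125:225,230:360],(780,600),interpolation=cv2.INTER_CUBIC); cv2.imwrite('pics/c2.png',a)
a=cv2.resize(s['color'][245:355,210:310],(545,600),interpolation=cv2.INTER_CUBIC); cv2.imwrite('pics/c3.png',a)
a=cv2.resize(s['color'][140:230,150:320],(800,424),interpolation=cv2.INTER_CUBIC); cv2.imwrite('pics/c4.png',a)
print(t['camera_matrix'],t['z_map'][200,100])
E
```

```text
[[445.81285652   0.         251.71787499]
 [  0.         445.81285652 194.24956404]
 [  0.           0.           1.        ]] 0.90286803
```

View pics/c1.png

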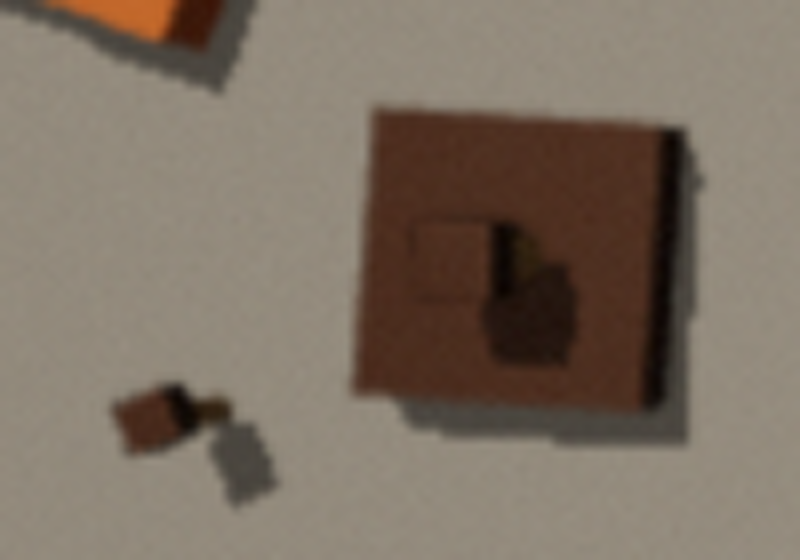

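View pics/c2.png

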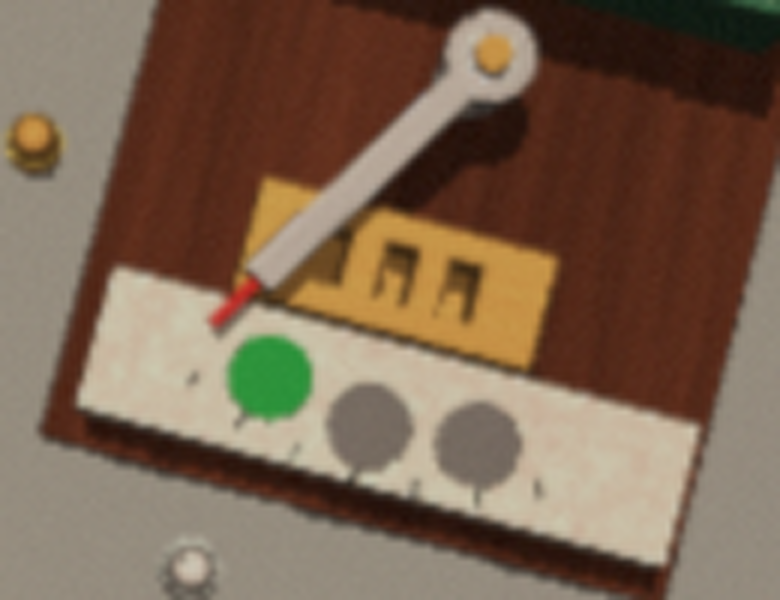

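View pics/c3.png

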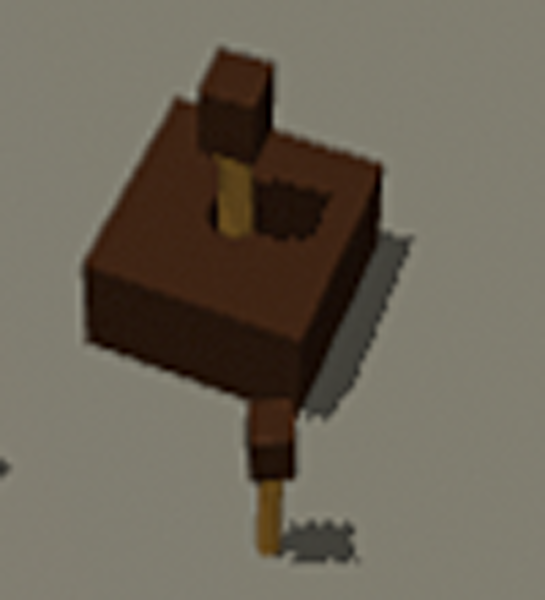

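View pics/c4.png

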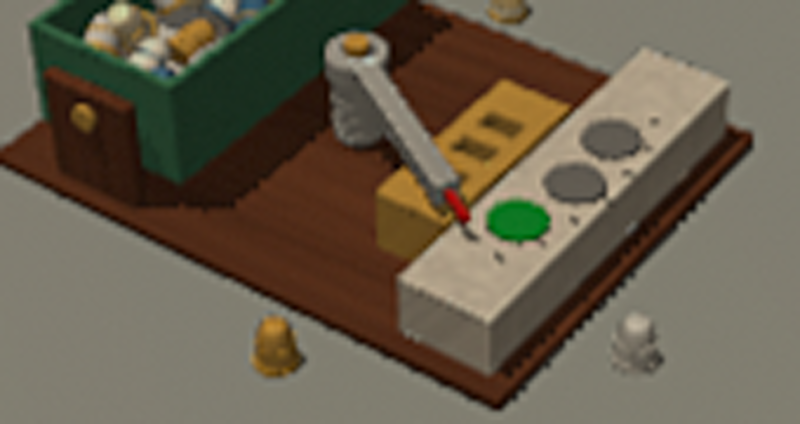

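```bash
python3 - <<'E'
from h import *
np.set_printoptions(precision=4,suppress=True)
t=load('top0'); s=load('side0')
def c1(u,v): return (u+.5)/8-.5+90,(v+.5)/8-.5+190
def c2(u,v): return (u+.5)/6-.5+230,(v+.5)/6-.5+125
B=[plane(t,*c1(*p),.04) for p in[(375,108),(662,125),(643,408),(352,392)]]; print('block',np.array(B),np.mean(B,0),[np.linalg.norm(B[i]-B[i-1]) for i in range(4)])
H=[plane(t,*c1(*p),.103) for p in[(411,218),(492,222),(487,300),(410,300)]]; print('head',np.array(H),np.mean(H,0),[np.linalg.norm(H[i]-H[i-1]) for i in range(4)])
# side head: crop c3 scale 5.45
def c3(u,v): return (u+.5)/5.45-.5+210,(v+.5)/(600/110)-.5+245
H2=[plane(s,*c3(*p),.103) for p in[(222,48),(273,64),(265,108),(205,92)]]; print('head side',np.array(H2),np.mean(H2,0),[np.linalg.norm(H2[i]-H2[i-1]) for i in range(4)])
B2=[plane(s,*c3(*p),.04) for p in[(176,98),(382,165),(303,340),(86,262)]]; print('block side',np.mean(B2,0),[np.linalg.norm(B2[i]-B2[i-1]) for i in range(4)])
# stand
obj={'s1':(-51,100,40),'s2':(-51,-100,40),'s3':(-99,-100,40),'s4':(-99,100,40),'piv':(45,0,58)}
px={'s1':(115,266),'s2':(701,426),'s3':(665,566),'s4':(78,407)}
W={k:plane(t,*c2(*px[k]),.04) for k in px}
for k in W: print(k,W[k])
P=np.array([obj[k][:2] for k in px])/1000; Q=np.array([W[k][:2] for k in px])
pc,qc=P.mean(0),Q.mean(0); M=(P-pc).T@(Q-qc); th=np.arctan2(M[0,1]-M[1,0],M[0,0]+M[1,1])
R=np.array([[np.cos(th),-np.sin(th)],[np.sin(th),np.cos(th)]]); o=qc-R@pc
print('stand top',th,o,(Q-(P@R.T+o))*1e3)
S=lambda p:R.T@(p[:2]-o)*1000
hsv=cv2.cvtColor(t['color'],cv2.COLOR_BGR2HSV)
for nm,f in(('t',t),('s',s)):
    hsv=cv2.cvtColor(f['color'],cv2.COLOR_BGR2HSV)
    m=cv2.inRange(hsv,(50,150,80),(75,255,255))
    n,l,st,c=cv2.connectedComponentsWithStats(m)
    for i in range(1,n):
        if st[i,4]>40: w=plane(f,*c[i],.0416); print(nm,'green',c[i],st[i,4],w,S(w))
    m=cv2.inRange(hsv,(0,180,120),(6,255,255))|cv2.inRange(hsv,(174,180,120),(180,255,255))
    n,l,st,c=cv2.connectedComponentsWithStats(m)
    for i in range(1,n):
        if st[i,4]>3: w=plane(f,*c[i],.052); print(nm,'red',c[i],st[i,4],w,S(w))
for k,p in dict(pivot=(495,55)).items(): 
    for z in (.058,.065,.07): w=plane(t,*c2(*p),z); print(k,z,w,S(w))
sl=[(397,272),(464,291)]
for p in sl: print('slot',S(plane(t,*c2(*p),.04)))
# rack corners
for p in[(265,176),(558,259),(531,370),(235,286)]: print('rack',S(plane(t,*c2(*p),.04)))
for p in[(375,297),(407,308),(419,250),(388,241),(441,319),(472,327),(484,268),(453,259),(322,273),(340,285),(354,240)]: print('slotcorner',S(plane(t,*c2(*p),.04)))
# side scale corners
def c4(u,v): return (u+.5)/(800/170)-.5+150,(v+.5)/(424/90)-.5+140
for p in[(399,277),(643,47),(729,85),(492,323)]: w=plane(s,*c4(*p),.04);print('side scale',w,S(w))
E
```

```text
block [[0.5159 0.2675 0.04  ]
 [0.5121 0.1982 0.04  ]
 [0.4437 0.2018 0.04  ]
 [0.4473 0.2717 0.04  ]] [0.4797 0.2348 0.04  ] [np.float64(0.06869073560675873), np.float64(0.06942593305334974), np.float64(0.06851712551854265), np.float64(0.0700327190219859)]
head [[0.4888 0.2445 0.103 ]
 [0.488  0.2264 0.103 ]
 [0.4705 0.2272 0.103 ]
 [0.4704 0.2443 0.103 ]] [0.4794 0.2356 0.103 ] [np.float64(0.018357854959426906), np.float64(0.01811545180157783), np.float64(0.017493289007803777), np.float64(0.017164704622657352)]
head side [[0.4873 0.2267 0.103 ]
 [0.4714 0.2275 0.103 ]
 [0.4683 0.2437 0.103 ]
 [0.4863 0.2438 0.103 ]] [0.4783 0.2354 0.103 ] [np.float64(0.01713263929004133), np.float64(0.01584925107866517), np.float64(0.0164322563907897), np.float64(0.01795329254508744)]
block side [0.4795 0.2351 0.04  ] [np.float64(0.06784637160696379), np.float64(0.0690618710550611), np.float64(0.06856796267420134), np.float64(0.06936587871768228)]
s1 [0.5839 0.05   0.04  ]
s2 [ 0.5326 -0.1421  0.04  ]
s3 [ 0.4867 -0.1299  0.04  ]
s4 [0.5377 0.0619 0.04  ]
stand top -0.2601404942430592 [ 0.6077 -0.0
[... 549 characters left out ...]
6409   9.8999]
slot [-28.8832 -12.9371]
rack [-9.5013 59.8467]
rack [-10.5144 -40.1281]
rack [-48.2103 -40.7614]
rack [-47.1036  59.9727]
slotcorner [-38.4993  14.7678]
slotcorner [-39.2281   3.7094]
slotcorner [-19.7237   4.7726]
slotcorner [-19.5459  15.361 ]
slotcorner [-39.784   -7.9842]
slotcorner [-39.6457 -18.4787]
slotcorner [-19.8189 -17.3633]
slotcorner [-19.641   -6.7701]
slotcorner [-35.4544  33.5685]
slotcorner [-37.7122  26.8586]
slotcorner [-22.1779  26.2225]
side scale [0.5837 0.05   0.04  ] [-51.3318  99.5059]
side scale [ 0.5328 -0.1422  0.04  ] [-51.1208 -99.3247]
side scale [ 0.4864 -0.1269  0.04  ] [-99.8571 -96.4818]
side scale [0.5375 0.0635 0.04  ] [-99.4777 100.6308]
```

Emit:
{"api": "play_rows", "payload": {"plan": [[220, 364, 0, 0, 0, -0.478, 50], [220, 364, 0, 0, 0, -0.478, 50], [220, 364, 0, 0, 0, -0.478, 50], [220, 364, 0, 0, 0, -0.478, 50], [220, 364, 0, 0, 0, -0.478, 50], [220, 364, 0, 0, 0, -0.478, 50], [220, 364, 0, 0, 0, -0.478, 50], [220, 364, 0, 0, 0, -0.478, 50], [220, 364, 0, 0, 0, -0.478, 50], [220, 364, 0, 0, 0, -0.478, 50], [220, 364, 0, 0, 0, -0.478, 50]]}}

```text
clock: 1.2
tcp_pos: [0.4999, -0.2499, 0.231]
orientation: [3.141, -0.077, -0.001]
contact_force: [0.5, -1.3, -0.2]
grip_width: 0.0499
```

Emit:
{"api": "play_rows", "payload": {"plan": [[-21, 485, -50, 0, 0, 0, 50], [-21, 485, -50, 0, 0, 0, 50], [-21, 485, -50, 0, 0, 0, 50], [-21, 485, -50, 0, 0, 0, 50], [-21, 485, -50, 0, 0, 0, 50], [-21, 485, -50, 0, 0, 0, 50], [-21, 485, -50, 0, 0, 0, 50], [-21, 485, -50, 0, 0, 0, 50], [-21, 485, -50, 0, 0, 0, 50], [-21, 485, -50, 0, 0, 0, 50], [-21, 485, -50, 0, 0, 0, 50], [-21, 485, -50, 0, 0, 0, 50]]}}

```text
clock: 2.4
tcp_pos: [0.4794, 0.2336, 0.1808]
orientation: [3.139, -0.08, -0.001]
contact_force: [0.7, 0.3, 0.5]
grip_width: 0.0499
```

```bash
python3 - <<'E'
from h import *
o=r.get_obs(); print(o['tcp_pos'],o['contact_force'],o['joints'])
f=grab('side','s1'); cv2.imwrite('pics/s1c.png',cv2.resize(f['color'][190:350,180:340],(600,600),interpolation=cv2.INTER_CUBIC))
E
```

```text
[0.47941382 0.23360648 0.18083065] [0.68549117 0.33448716 0.49206179] [-0.30782483  0.32302389 -0.31769091  1.92724698  0.12653989  0.911566
 -2.30972985]
```

View pics/s1c.png

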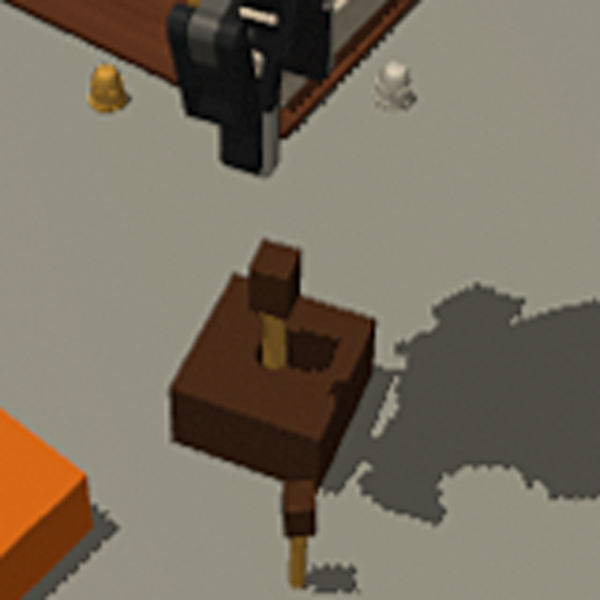

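Emit:
{"api": "play_rows", "payload": {"plan": [[0, 0, -45, 0, 0, 0, 50], [0, 0, -80, 0, 0, 0, 50], [0, 0, -100, 0, 0, 0, 50], [0, 0, -108, 0, 0, 0, 50], [0, 0, -108, 0, 0, 0, 50], [0, 0, -108, 0, 0, 0, 10], [0, 0, -108, 0, 0, 0, 10], [0, 0, -108, 0, 0, 0, 10], [0, 0, -108, 0, 0, 0, 10], [0, 0, -108, 0, 0, 0, 10], [0, 0, -108, 0, 0, 0, 10], [0, 0, -108, 0, 0, 0, 10]], "grip_force": 60}}

```text
clock: 3.65
tcp_pos: [0.4801, 0.2351, 0.0748]
orientation: [-3.14, 0.079, -0.004]
contact_force: [-0.7, -1.1, 7.3]
grip_width: 0.0169
```

```bash
python3 - <<'E'
from h import *
o=r.get_obs(); print(o['tcp_pos'],o['contact_force'],o['moment'],o['grip_width'])
f=grab('side','s2'); cv2.imwrite('pics/s2c.png',cv2.resize(f['color'][220:350,190:320],(600,600),interpolation=cv2.INTER_CUBIC))
E
```

```text
[0.48012959 0.23509224 0.07477111] [-0.67887271 -1.13027192  7.30596755] [-0.37572322  0.12287474 -0.01198646] 0.016941693249963176
```

View pics/s2c.png

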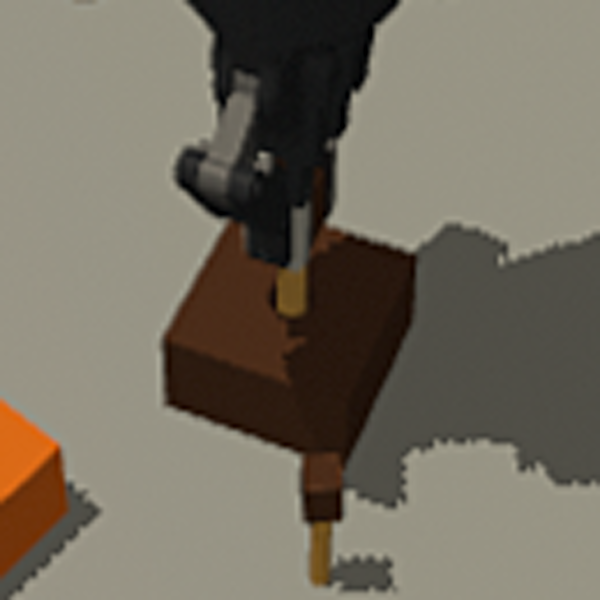

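Emit:
{"api": "play_rows", "payload": {"plan": [[0, 0, 2, 0, 0, 0, 8], [0, 0, 8, 0, 0, 0, 8], [0, 0, 20, 0, 0, 0, 8], [0, 0, 40, 0, 0, 0, 8], [0, 0, 65, 0, 0, 0, 8], [0, 0, 90, 0, 0, 0, 8], [0, 0, 100, 0, 0, 0, 8], [0, 0, 100, 0, 0, 0, 8], [0, 0, 100, 0, 0, 0, 8]], "grip_force": 80}}

```text
clock: 4.6
tcp_pos: [0.4786, 0.2344, 0.1727]
orientation: [3.14, -0.079, -0.001]
contact_force: [-0.7, -0.9, -0.9]
grip_width: 0.0167
```

```bash
python3 - <<'E'
from h import *
o=r.get_obs(); print(o['tcp_pos'],o['orientation'],o['contact_force'],o['moment'],o['grip_width'])
f=grab('side','s3'); cv2.imwrite('pics/s3c.png',cv2.resize(f['color'][170:320,190:340],(600,600),interpolation=cv2.INTER_CUBIC))
f=grab('top','t3'); cv2.imwrite('pics/t3c.png',cv2.resize(f['color'][170:260,80:200],(800,600),interpolation=cv2.INTER_CUBIC))
E
```

```text
[0.47862402 0.23443825 0.17271762] [ 3.14003226e+00 -7.89531531e-02 -1.01666742e-03] [-0.7263383  -0.85182834 -0.93110315] [-0.034792    0.07511937  0.01161201] 0.016676485416333993
```

View pics/s3c.png

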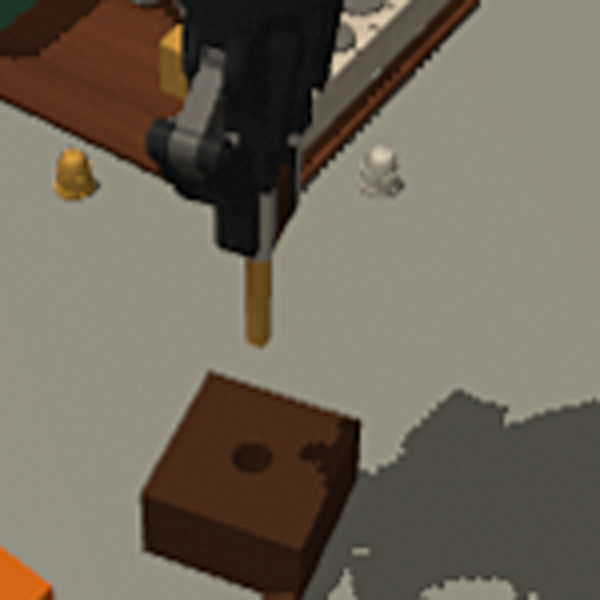

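View pics/t3c.png

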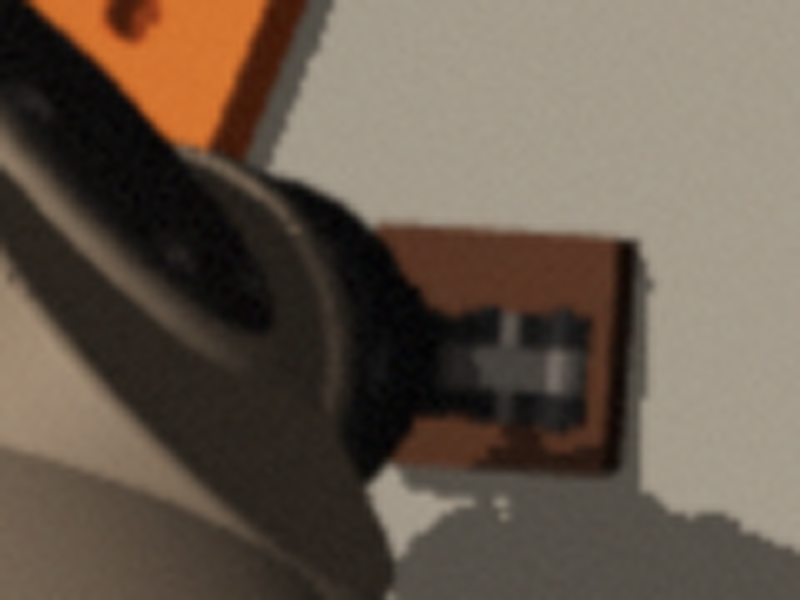

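```bash
python3 - <<'E'
from h import *
s=load('s3'); 
print(proj(s,[.4786,.2344,.114]),proj(s,[.4786,.2344,.174]))
for z in(.110,.112,.114,.116,.118): print(z,plane(s,(258+.5)/4-.5+190,(345+.5)/4-.5+170,z))
m=(cv2.inRange(cv2.cvtColor(s['color'],cv2.COLOR_BGR2HSV),(12,110,60),(28,255,255)))[230:262,240:270]
ys,xs=np.nonzero(m); print(ys.min()+230,ys.max()+230)
for y in range(ys.min(),ys.max()+1): a=xs[ys==y]; print(y+230,a.min()+240,a.max()+240) if len(a) else 0
# slot
th=-.2601;R=np.array([[np.cos(th),-np.sin(th)],[np.sin(th),np.cos(th)]]);o=np.array([.6077,-.0593])
for p in[(-29,32.3),(-29,58),(-29,44),(-29,70),(-29,75),(-29,32.3-10)]: print(p,o+R@np.array(p)/1000)
E
```

```text
[253.95221935 253.63300505] [254.1970272  226.29584405]
0.11 [0.47797448 0.23530721 0.11      ]
0.112 [0.47741468 0.23694769 0.112     ]
0.114 [0.47685489 0.23858817 0.114     ]
0.116 [0.4762951  0.24022866 0.116     ]
0.118 [0.47573531 0.24186914 0.118     ]
235 256
235 252 257
236 252 257
237 252 257
238 252 257
239 252 257
240 252 257
241 252 257
242 252 257
243 252 257
244 252 257
245 252 256
246 252 256
247 252 256
248 252 256
249 252 256
250 252 256
251 252 256
252 252 256
253 252 256
254 252 256
255 252 256
256 254 255
(-29, 32.3) [ 0.58798226 -0.0206283 ]
(-29, 58) [0.59459171 0.00420727]
(-29, 44) [ 0.59099123 -0.00932183]
(-29, 70) [0.59767784 0.01580364]
(-29, 75) [0.59896373 0.02063546]
(-29, 22.299999999999997) [ 0.58541049 -0.03029194]
```

Emit:
{"api": "play_rows", "payload": {"plan": [[20, -36, 0, 0, 0, -0.1, 8], [40, -71, 0, 0, 0, -0.21, 8], [60, -107, 0, 0, 0, -0.21, 8], [80, -143, 0, 0, 0, -0.21, 8], [100, -178, 0, 0, 0, -0.21, 8], [120, -208, 0, 0, 0, -0.21, 8], [120, -214, 0, 0, 0, -0.21, 8], [120, -214, 0, 0, 0, -0.21, 8], [120, -214, 0, 0, 0, -0.21, 8]]}}

```text
clock: 5.6
tcp_pos: [0.598, 0.0223, 0.1724]
orientation: [-3.115, 0.405, 0.003]
contact_force: [-1.0, 0.7, -0.0]
grip_width: 0.0166
```

```bash
python3 - <<'E'
from h import *
o=r.get_obs(); print(o['tcp_pos'],o['orientation'],o['contact_force'],o['moment'],o['grip_width'],o['joints'])
f=grab('side','s4'); cv2.imwrite('pics/s4c.png',cv2.resize(f['color'][100:250,150:350],(800,600),interpolation=cv2.INTER_CUBIC))
E
```

```text
[0.59803186 0.02231047 0.17241309] [-3.11485544  0.40515901  0.00319262] [-1.04172729  0.70415157 -0.04772459] [-0.01823284  0.02500063 -0.0065145 ] 0.016607875209015924 [ 2.41222382e-05  4.21811030e-01 -1.82717863e-01  1.79050601e+00
  9.09726976e-02  9.39290837e-01 -2.05041506e+00]
```

View pics/s4c.png

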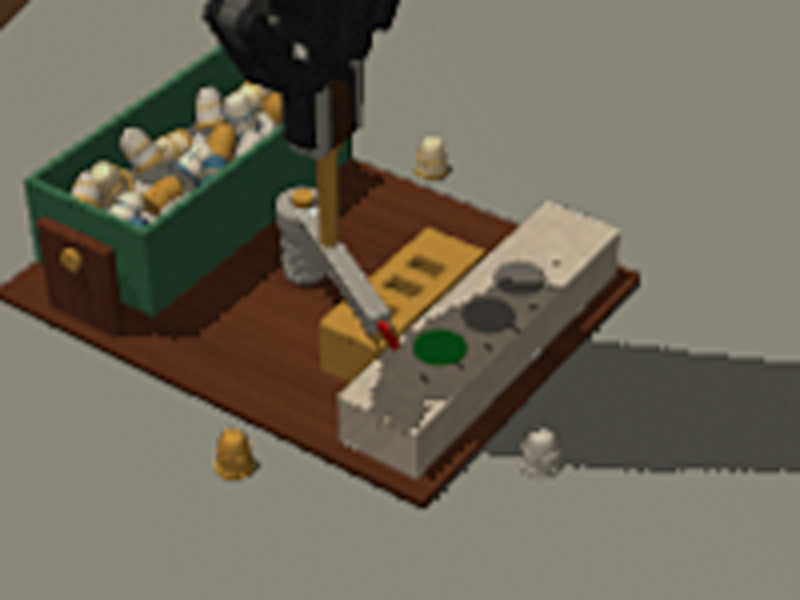

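Emit:
{"api": "play_rows", "payload": {"plan": [[0, 0, -25, 0, 0, 0, 8], [0, 0, -45, 0, 0, 0, 8], [0, 0, -60, 0, 0, 0, 8], [0, 0, -68, 0, 0, 0, 8], [0, 0, -68, 0, 0, 0, 8], [0, 0, -68, 0, 0, 0, 8]]}}

```text
clock: 6.25
tcp_pos: [0.5995, 0.0212, 0.1059]
orientation: [-3.115, 0.407, -0.001]
contact_force: [0.0, 1.3, -0.4]
grip_width: 0.0168
```

```bash
python3 - <<'E'
from h import *
o=r.get_obs(); print(o['tcp_pos'],o['contact_force'],o['moment'],o['grip_width'])
f=grab('side','s5'); cv2.imwrite('pics/s5c.png',cv2.resize(f['color'][100:250,150:350],(800,600),interpolation=cv2.INTER_CUBIC))
E
```

```text
[0.59945539 0.02120402 0.10586739] [ 0.00221399  1.26891303 -0.39694618] [-0.00968183 -0.00387696 -0.00131487] 0.016813358438732263
```

View pics/s5c.png

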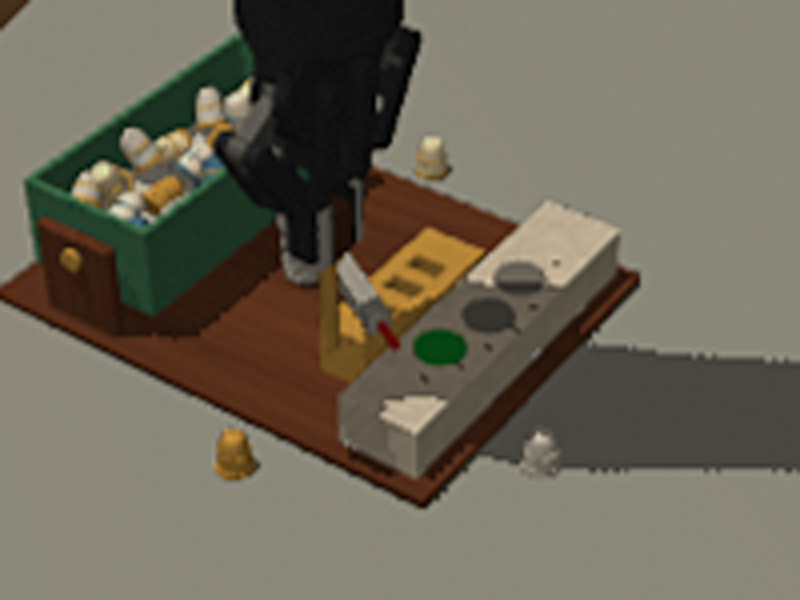

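Emit:
{"api": "play_rows", "payload": {"plan": [[-1.5, -5.5, -3, 0, 0, 0, 8], [-3, -11, -3, 0, 0, 0, 8], [-4.2, -16, -3, 0, 0, 0, 8], [-5.5, -20.5, -3, 0, 0, 0, 8], [-6.5, -25, -3, 0, 0, 0, 8], [-7.5, -29, -3, 0, 0, 0, 8], [-8.7, -33, -3, 0, 0, 0, 8], [-9.7, -37, -3, 0, 0, 0, 8], [-10.8, -40.6, -3, 0, 0, 0, 8], [-10.8, -40.6, -3, 0, 0, 0, 8], [-10.8, -40.6, -3, 0, 0, 0, 8], [-10.8, -40.6, -3, 0, 0, 0, 8]]}}

```text
clock: 7.5
tcp_pos: [0.5884, -0.0197, 0.1023]
orientation: [-3.115, 0.407, -0.0]
contact_force: [-0.2, 3.2, -1.6]
grip_width: 0.0165
```

```bash
cat >> h.py <<'E'
th=-.2601;RS=np.array([[np.cos(th),-np.sin(th)],[np.sin(th),np.cos(th)]]);oS=np.array([.6077,-.0593])
def st(p): return RS.T@(np.array(p[:2])-oS)*1000
def rep():
    o=r.get_obs(); 
    F=o['contact_force']; a=RS.T@F[:2]
    print('clk',o['clock'],'tcp',np.round(o['tcp_pos']*1e3,2),'stand',np.round(st(o['tcp_pos']),2),'F stand',np.round(a,2),round(F[2],2),'M',np.round(o['moment'],3),'w',o['grip_width'],o['orientation'])
E
python3 - <<'E'
from h import *
rep()
f=grab('side','s6'); cv2.imwrite('pics/s6c.png',cv2.resize(f['color'][140:230,190:310],(800,600),interpolation=cv2.INTER_CUBIC))
E
```

```text
clk 7.5 tcp [588.37 -19.67 102.27] stand [-28.87  33.33] F stand [-1.    3.02] -1.57 M [ 0.848 -0.211  0.023] w 0.01651099083421696 [-3.11501338e+00  4.07346611e-01 -3.15937721e-04]
```

View pics/s6c.png

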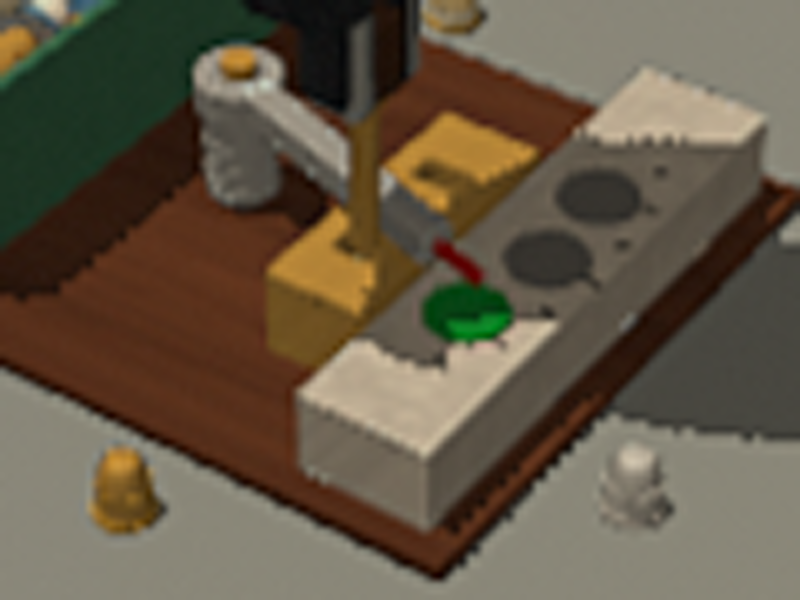

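```bash
python3 - <<'E'
from h import *
s=load('s6')
for z in (.042,.05,.06,.07,.08,.1): print(z,proj(s,[.5884,-.0197,z]))
cv2.imwrite('pics/s6d.png',cv2.resize(s['color'][155:190,230:265],(595,595),interpolation=cv2.INTER_NEAREST))
E
```

```text
0.042 [244.27376788 176.11674529]
0.05 [244.24463735 173.14165124]
0.06 [244.20778068 169.37748799]
0.07 [244.17042181 165.56203617]
0.08 [244.13255043 161.69424033]
0.1 [244.0552273  153.79724805]
```

View pics/s6d.png

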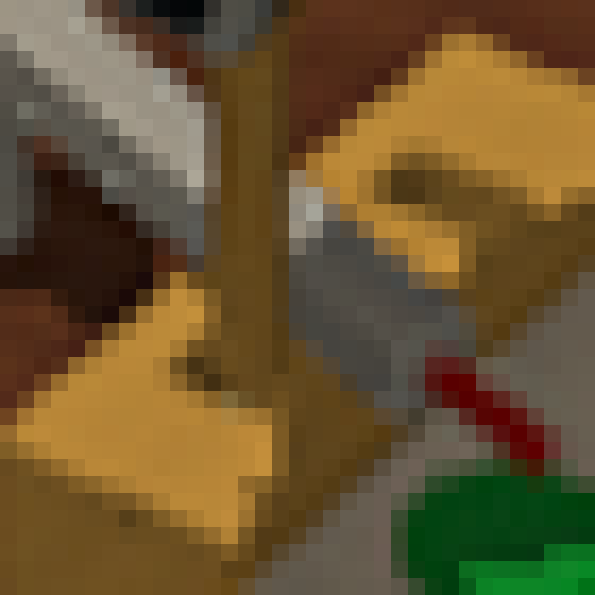

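Emit:
{"api": "play_rows", "payload": {"plan": [[-0.2, -0.7, 0, 0, 0, 0, 8], [-0.2, -0.7, -1, 0, 0, 0, 8], [-0.2, -0.7, -2, 0, 0, 0, 8], [-0.2, -0.7, -3, 0, 0, 0, 8], [-0.2, -0.7, -4, 0, 0, 0, 8], [-0.2, -0.7, -4, 0, 0, 0, 8], [-0.2, -0.7, -4, 0, 0, 0, 8]]}}

```text
clock: 8.25
tcp_pos: [0.5883, -0.0207, 0.0983]
orientation: [3.115, -0.408, 0.001]
contact_force: [3.2, 2.9, -0.0]
grip_width: 0.0169
```

```bash
python3 - <<'E'
from h import *
rep()
s=load('s6'); print(st(plane(s,241,175.4,.04)))
E
```

```text
clk 8.25 tcp [588.35 -20.71  98.34] stand [-28.62  32.31] F stand [2.33 3.67] -0.01 M [ 0.603 -0.735  0.011] w 0.016903922518199156 [ 3.11486151e+00 -4.07766513e-01  9.99899735e-04]
[-20.39748142  33.27968669]
```

Emit:
{"api": "play_rows", "payload": {"plan": [[0, 0, -1, 0, 0, 0, 8], [0, 0, -2, 0, 0, 0, 8], [0, 0, -3, 0, 0, 0, 8], [0, 0, -4, 0, 0, 0, 8], [0, 0, -4, 0, 0, 0, 8]]}}

```text
clock: 8.75
tcp_pos: [0.5879, -0.0205, 0.094]
orientation: [3.115, -0.407, -0.001]
contact_force: [2.3, 2.6, -0.2]
grip_width: 0.0167
```

```bash
python3 - <<'E'
from h import *
rep()
E
```

```text
clk 8.75 tcp [587.85 -20.45  94.05] stand [-29.17  32.43] F stand [1.55 3.06] -0.21 M [ 0.676 -0.526 -0.013] w 0.016731750578807002 [ 3.11496478e+00 -4.07465965e-01 -6.61017384e-04]
```

Emit:
{"api": "play_rows", "payload": {"plan": [[0, 0, -3, 0, 0, 0, 8], [0, 0, -6, 0, 0, 0, 8], [0, 0, -9, 0, 0, 0, 8], [0, 0, -12, 0, 0, 0, 8], [0, 0, -15, 0, 0, 0, 8], [0, 0, -17, 0, 0, 0, 8], [0, 0, -18, 0, 0, 0, 8], [0, 0, -18, 0, 0, 0, 8]]}}

```text
clock: 9.55
tcp_pos: [0.5878, -0.0205, 0.076]
orientation: [3.115, -0.408, -0.001]
contact_force: [1.9, 2.7, -1.8]
grip_width: 0.0164
```

```bash
python3 - <<'E'
from h import *
rep()
E
```

```text
clk 9.55 tcp [587.84 -20.55  76.  ] stand [-29.16  32.34] F stand [1.17 3.07] -1.76 M [ 0.611 -0.539  0.027] w 0.01640060688401041 [ 3.11488212e+00 -4.07657654e-01 -6.94583988e-04]
```

Emit:
{"api": "play_rows", "payload": {"plan": [[0, 0, -1, 0, 0, 0, 8], [0, 0, -2, 0, 0, 0, 8], [0, 0, -3, 0, 0, 0, 8], [0, 0, -4, 0, 0, 0, 8], [0, 0, -5, 0, 0, 0, 8], [0, 0, -5, 0, 0, 0, 8]]}}

```text
clock: 10.15
tcp_pos: [0.5883, -0.0205, 0.0719]
orientation: [3.115, -0.408, 0.001]
contact_force: [0.4, 2.9, 5.8]
grip_width: 0.0167
```

```bash
python3 - <<'E'
from h import *
rep()
f=grab('side','s7'); cv2.imwrite('pics/s7c.png',cv2.resize(f['color'][140:230,190:310],(800,600),interpolation=cv2.INTER_CUBIC))
E
```

```text
clk 10.15 tcp [588.28 -20.48  71.86] stand [-28.75  32.52] F stand [-0.35  2.88] 5.84 M [ 0.688 -0.086 -0.015] w 0.016664224168085853 [ 3.11498551e+00 -4.07666092e-01  6.80295342e-04]
```

View pics/s7c.png

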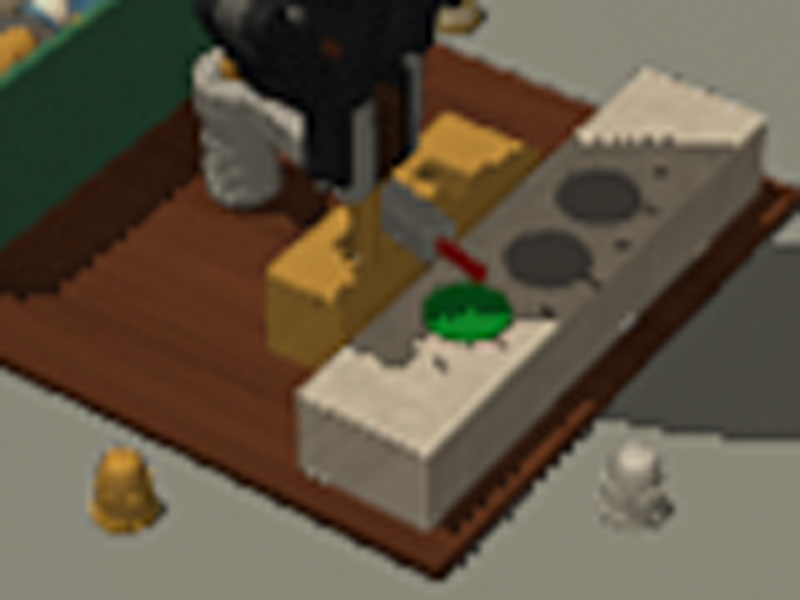

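Emit:
{"api": "play_rows", "payload": {"plan": [[0, 0, 1, 0, 0, 0, 20], [0, 0, 1, 0, 0, 0, 30], [0, 0, 1, 0, 0, 0, 45], [0, 0, 1, 0, 0, 0, 45], [0, 0, 1, 0, 0, 0, 45], [0, 0, 1, 0, 0, 0, 45], [0, 0, 15, 0, 0, 0, 45], [0, 0, 45, 0, 0, 0, 45], [0, 0, 90, 0, 0, 0, 45], [-40, 40, 130, 0, 0, 0, 45], [-70, 70, 130, 0, 0, 0, 45]]}}

```text
clock: 11.3
tcp_pos: [0.527, 0.0428, 0.2042]
orientation: [-3.112, 0.414, -0.012]
contact_force: [-0.0, 1.8, -0.6]
grip_width: 0.0449
```

Emit:
{"api": "play_rows", "payload": {"plan": [[-30, 40, 20, 0, 0, 0, 45], [-50, 80, 20, 0, 0, 0, 45], [-50, 120, 20, 0, 0, 0, 45], [-50, 160, 20, 0, 0, 0, 45], [-50, 200, 20, 0, 0, 0, 45], [-50, 200, 20, 0, 0, 0, 45], [-50, 200, 20, 0, 0, 0, 45]]}}

```text
clock: 12.0
tcp_pos: [0.4742, 0.2439, 0.2203]
orientation: [-3.115, 0.404, -0.001]
contact_force: [1.3, -0.6, -0.1]
grip_width: 0.0447
```

```bash
python3 - <<'E'
from h import *
rep()
f=grab('side','s8'); cv2.imwrite('pics/s8c.png',cv2.resize(f['color'][140:230,190:310],(800,600),interpolation=cv2.INTER_CUBIC))
f=grab('top','t8'); cv2.imwrite('pics/t8c.png',cv2.resize(f['color'][125:225,230:360],(780,600),interpolation=cv2.INTER_CUBIC))
E
```

```text
clk 12.0 tcp [474.2  243.93 220.29] stand [-207.   258.7] F stand [ 1.4  -0.26] -0.1 M [-0.042 -0.005  0.031] w 0.04473386946919432 [-3.11532796e+00  4.04026524e-01 -8.02994161e-04]
```

View pics/s8c.png

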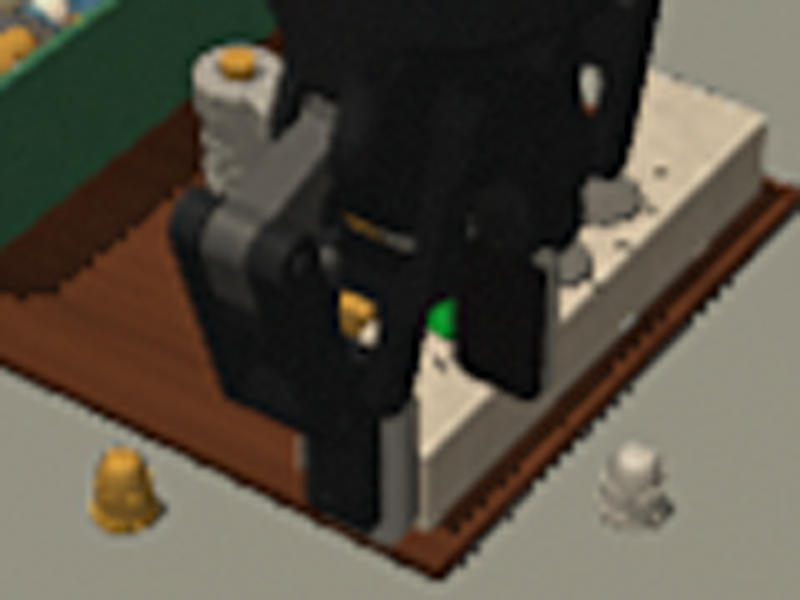

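View pics/t8c.png

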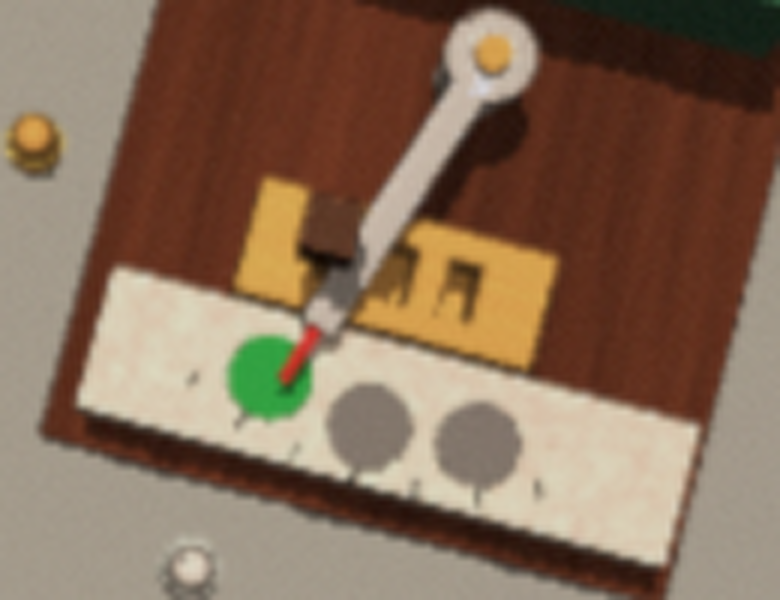

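Emit:
{"api": "play_rows", "payload": {"plan": [[0, 40, 40, 0, 0, 0, 45], [0, 80, 80, 0, 0, 0, 45], [0, 100, 120, 0, 0, 0, 45], [0, 120, 120, 0, 0, 0, 45], [0, 120, 120, 0, 0, 0, 45]]}}

```text
clock: 12.6
tcp_pos: [0.4744, 0.3657, 0.3419]
orientation: [-3.111, 0.404, -0.003]
contact_force: [0.4, -0.1, -0.1]
grip_width: 0.045
```

```bash
python3 - <<'E'
from h import *
rep()
t=load('t8')
def c2(u,v): return (u+.5)/6-.5+230,(v+.5)/6-.5+125
print('tip',st(plane(t,*c2(285,386),.052)),'green -73,41.5', 'head',st(plane(t,*c2(335,228),.1)))
f=grab('top','t9'); d=np.abs(f['color'].astype(int)-t['color']).max(2)[125:225,230:360]; print('motion px',(d>40).sum())
f=grab('side','s9'); cv2.imwrite('pics/s9c.png',cv2.resize(f['color'][120:240,150:310],(800,600),interpolation=cv2.INTER_CUBIC))
E
```

```text
clk 12.6 tcp [474.43 365.71 341.91] stand [-238.09  376.44] F stand [0.41 0.05] -0.11 M [0.016 0.005 0.028] w 0.04503437117636658 [-3.11141866e+00  4.03794992e-01 -3.10278504e-03]
tip [-75.55590735  36.43268274] green -73,41.5 head [-29.20137338  37.08981258]
motion px 0
```

View pics/s9c.png

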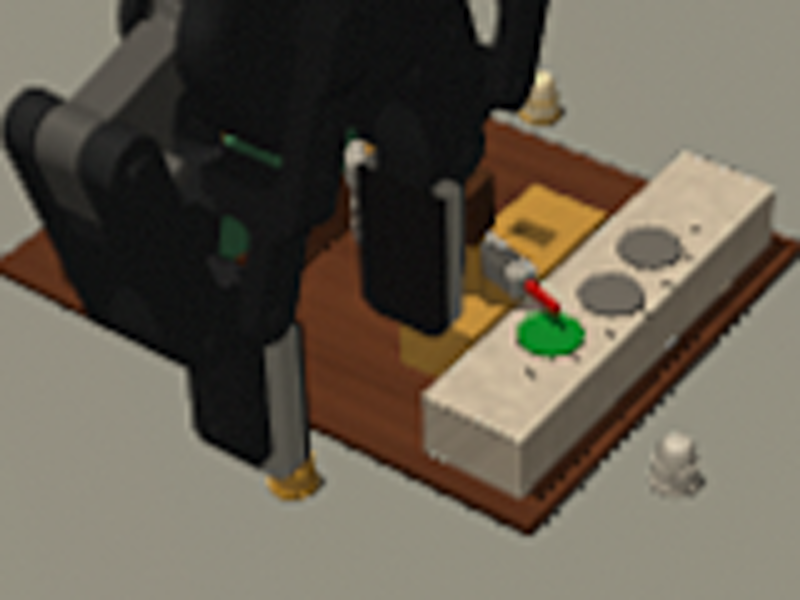

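```bash
python3 - <<'E'
from h import *
t=load('t9')
for u,v in [(285,162),(286,162),(285,163),(284,161),(286,164)]: p=pt(t,u,v); print(np.round(p*1e3,1),st(p))
for u,v in [(300,170),(284,190),(250,200)]: print(np.round(pt(t,u,v)*1e3,1))
E
```

```text
[590.1 -15.2 100. ] [-28.36602258  38.10337505]
[590.3 -17.1  98.8] [-27.6975424   36.25607089]
[588.6 -15.5  97.3] [-29.7359678   37.45917532]
[592.2 -13.6  97.7] [-26.71361333  40.20804012]
[586.6 -17.1  98.9] [-31.27514262  35.3155227 ]
[582.4 -50.7  40.8]
[542.8 -19.2  40.7]
[524.5  46.6   6.6]
```

Emit:
{"api": "play_rows", "payload": {"plan": [[0, 0, 40, 0, 0, 0, 45], [-40, 0, 80, 0, 0, 0, 45], [-80, 20, 80, 0, 0, 0, 45], [-120, 40, 80, 0, 0, 0, 45], [-120, 80, 80, 0, 0, 0, 45], [-120, 80, 80, 0, 0, 0, 45]]}}

```text
clock: 13.3
tcp_pos: [0.3526, 0.4447, 0.4182]
orientation: [3.115, -0.402, -0.003]
contact_force: [-0.5, -0.2, -1.2]
grip_width: 0.045
```

```bash
python3 - <<'E'
from h import *
rep()
f=grab('side','s10'); cv2.imwrite('pics/s10c.png',cv2.resize(f['color'][120:240,150:310],(800,600),interpolation=cv2.INTER_CUBIC))
E
```

```text
clk 13.3 tcp [352.56 444.73 418.18] stand [-376.18  421.46] F stand [-0.43 -0.28] -1.2 M [-0.019  0.022  0.009] w 0.044976439184728406 [ 3.11489716e+00 -4.01630729e-01 -2.69430063e-03]
```

View pics/s10c.png

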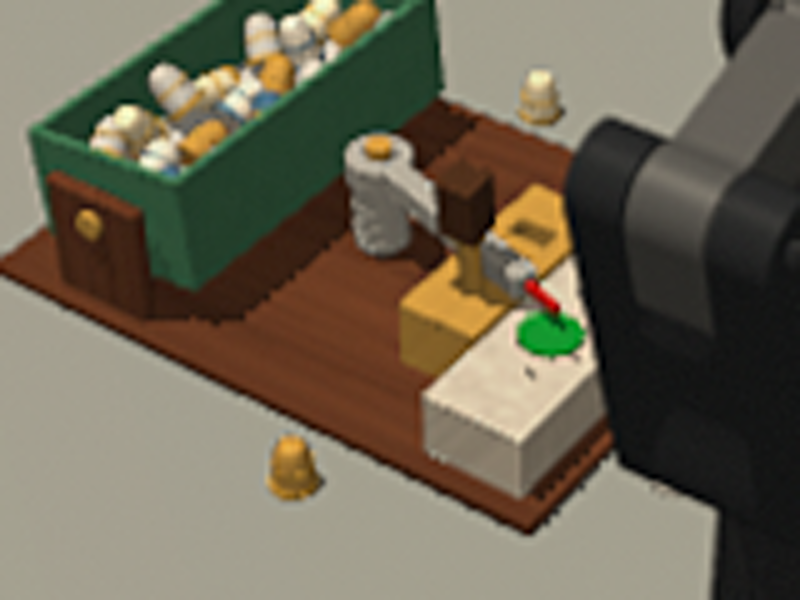

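```bash
python3 - <<'E'
from h import *
print(np.abs(r.get_obs()['qvel']).max()); print(r.hand_in())
E
```

```text
0.04018225583845226
the job is handed in; nothing more can be done
None
```

I took the larger walnut-headed peg out of the walnut block and pushed the sprung arm with its shank to the green mark, which is the first of the three. I then lowered the peg into the slot beneath, which I found about 1.3 mm off nominal in y. The peg went in on the first try, touched the floor at about 6 N, and I released it and handed in at about 13.3 s.

- **Pointer:** in the top view after release, the tip is about 6 mm from the green disc's centre, inside the 14 mm limit. Nothing around the rack moved between two top pictures taken over half a second apart.
- **Peg:** the head top reads about 99 mm in depth, where full seating gives 100 mm. It leans about 0.05 rad towards +y from slack in the slot, which is under the 0.2 rad limit.
- **Forces and thimbles:** no reading at the end of a move showed more than about 7 N on the tool. All three thimbles looked undisturbed in the last pictures. I judged that by eye and did not measure it.
- **Robot:** the gripper was open and well clear of everything. The joints still showed up to 0.04 rad/s when I handed in.

No check failed, and hand-in gives no verdict, so I can't confirm how it was judged.

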